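# Dock the rivet inspection stage on its kinematic base and pin it

## Robot

A 7-joint arm with a two-finger parallel gripper is mounted at the origin on the work surface. World frame = base frame: x ahead of the robot, y to its left, z up, the work surface at z = 0. Lengths are in m, angles in rad, forces in N, time in s.
With the tool pointing down it reaches from about 0.425 to 0.95 m from the base axis. Payload 4.7 kg.
Tool frame: the origin (TCP) lies between the finger pads; the fingertips stand 25 mm ahead of it and the grasp point (between the pads) lies 6 mm ahead of it; x points along the fingers, z is the direction in which the jaws open and shut, and the axes are right-handed (so a half turn about x gives the same grasp; the last joint's range is limited). The gripper opens to 85 mm and grips with 20 to 120 N. Pads are 22 mm wide; open, the fingers measure 114 mm over their backs; the gripper's body (76 mm by 85 mm) begins 54 mm behind the grasp point. The pads swing forward as they close: fully open they stand 13 mm farther back than shut.
Start: joints at [1.072, 0.469, -0.049, 1.532, 0.024, 1.141, -0.082], TCP at [0.306, -0.602, 0.233] pointing down, gripper open.
Joint ranges: [-2.59, 2.59], [-0.33, 1.99], [-1.39, 1.29], [0.1, 2.45], [-1.04, 4.18], [0.21, 1.99], [-2.66, 2.66]. Speed limits (rad/s): [2.57, 2.57, 3.14, 3.14, 3.14, 3.14, 3.14].

## Interface

Orientations are given as a 3x3 rotation matrix whose columns are the frame's x, y, z axes.
In Python, from rig import * gives the robot as it stands. Calls block until the motion is done:
- movep(position, orientation): joint-space move of the TCP to a pose.
- move_l(position, attitude=None, feed=0.15, until_force=None): straight line of the TCP; attitude=None keeps the orientation; feed is the mean speed in m/s. With until_force (N) it stops when the force on the tool has changed by that much, and returns True; else False.
- move_joints(angles): joint-space move.
- command_gripper(opening, newtons=None): finger opening in m; newtons is the grip in N (None keeps the last); returns when the fingers have stopped.
- sleep(seconds).
- inverse_kinematics(position, orientation): joint angles nearest the present ones, or None.
- sense(): the state.
- camera(name): name is "scene" or "top" or "wrist"; returns (picture, depth): 480x640x3 uint8, red, green, blue; 480x640 float32, m along the optical axis (not along the pixel's ray), 0 where there is no reading.
- camera_params(name): a dict with "K" (3x3 intrinsics, pixels), "dist" ([k1, k2, p1, p2, k3] as OpenCV has them; the pictures are not rectified), "position" and "rotation" of the camera in the world; the wrist camera has in their place "tool_from_camera" (4x4, takes a point from camera to tool coordinates, whose origin is the TCP and whose axes are the tool frame's). Camera axes: x right, y down, z forward; pixel columns grow to the right and rows downward; lengths in m; the calibration is good to about 2 mm. A picture is of the moment at which its call begins: read the wrist's pose just before it. camera_params takes no time and is no camera call.
A pose or a line that the arm cannot do raises Unreachable and nothing moves.
- finish_job(): hands the job in, once; it reports no verdict.
The state is a dict: "time_s": time; "joint_pos": joint angles; "qd": joint speeds; "joint_efforts": joint torques, N m; "position": TCP position; "tcp_rot": TCP orientation; "wrist_force": force on the tool from outside, world axes, zero at the start; "ft_torque": the same for the moment, N m; "finger_gap": finger opening in m.
Only numpy, scipy, OpenCV 4.12 (cv2) and the standard library are available. Lean on these libraries where they do the work, as an engineer would, in place of code of your own. Each camera call takes 0.05 s, during which the arm holds its last target.

## Task

Without lifting it off its base, push the rivet inspection stage forward until its three ball feet drop home into the cone, groove and flat seats and it lies level, with its tongue in the clevis. Then press the jig pin by its button all the way down through clevis and tongue, and let go so that the button springs back. Leave the funnel, magnifier, pan and awl where they are.

Things in the scene. Friction and masses are not known exactly. Their poses are not given: they have to be found in the camera images.
- base: Heavy fixed steel base plate, 250 mm (x) by 160 mm (y), 25 mm thick. Origin: centre of its underside; x points along the docking direction, towards the clevis; z up. Three seats with 45 degree sides are sunk in its flat top: a round cone in front, a V groove rear left (+y), a square flat-bottomed pocket rear right.
- stage: Loose aluminium inspection stage, 0.5 to 0.8 kg, on three steel ball feet. Origin: level with the ball bottoms; docked, it lies right above the base's origin, axes parallel, 17.1 mm up (25 mm while it slides on the base's flat top). Plate x -70 to 65, y -70 to 70, z 22 to 30 mm; a thin rim on its rear (-x) and side edges rises to z 38. Feet slide easily. Pushed too far, they ride up out of the seats.
- clevis (a point): Clevis on the base, centre of the top of its bridge (71 mm above the bench, on the pin's axis). Two posts 30 mm long in x, inner faces 54 mm apart in y, carry the bridge, 30 mm (x) by 80 mm (y), its underside 36 mm above the base's top. Open towards -x for the stage's tongue.
- stage_hole (a point): Upper mouth of the 13 mm hole in the stage's tongue, at x 97 mm in the stage's frame. The tongue is 28 mm wide, 8 mm thick and ends at x 112. Lies under the pin when docked.
- pin (a joint): Travel (m) of the vertical jig pin in the clevis bridge, at x 97, y 0 mm of the base: 0 raised, 0.034 fully down (collar on the bridge). Shaft 10 mm in diameter with a tapered tip, collar 30 mm in diameter, button on top. It stays where it is left; sliding it takes about 9 N. It cannot pass the tongue unless the tongue's hole is under it.
- pin_button (a joint): Travel (m) of the spring button on top of the pin: 0 out, 0.006 fully pressed (about 6 N). It springs back when let go. Pressed straight down, the button goes in first and then the pin slides.
- button_top (a point): Centre of the top of the pin's button (20 mm in diameter, standing 10 mm above the collar). 125 mm above the bench when raised, 85 mm with pin and button fully down; moves with both.
- foot_cone (a point): Centre of the stage's front ball (20 mm diameter), for the cone; at x 45, y 0 mm in the stage's frame.
- foot_groove (a point): Centre of the stage's rear left ball (20 mm diameter), for the groove; at x -45, y 50 mm in the stage's frame.
- foot_flat (a point): Centre of the stage's rear right ball (20 mm diameter), for the flat pocket; at x -45, y -50 mm in the stage's frame.
- seat_cone (a point): Where the centre of the front ball lies when seated in the cone (mouth 24 mm across; base frame x 45, y 0 mm), 27.1 mm above the bench.
- seat_groove (a point): Where the centre of the rear left ball lies when seated in the V groove (runs along x; mouth 44 by 24 mm; base frame x -45, y 50 mm).
- seat_flat (a point): Where the centre of the rear right ball lies when seated in the flat-bottomed pocket (mouth 40 by 40 mm; base frame x -45, y -50 mm).
- funnel: Bystander: white enamel funnel standing on its 121 mm wide mouth, 117 mm high. Origin: centre of its underside.
- magnifier: Bystander: brass magnifier, 76 mm ring upright on a round foot 84 mm across, 147 mm high. Origin: centre of its underside.
- pan: Bystander: black steel sorting pan, 170 by 120 by 28 mm. Origin: centre of its underside.
- awl: Bystander: lying wooden-handled scratch awl, 172 mm long, 28 mm thick; handle to -x. Origin: underside, where handle meets blade.
There are look-alikes about, which are no part of the job. Of the things shaped like the stage, the aluminium one is meant.

How it is judged:
On the way, in this order (a step that is already met when the one before it is completed fails the run):
1. all three ball feet rest in their seats (distance between foot_cone and seat_cone below 0.003 m and distance between foot_groove and seat_groove below 0.003 m and distance between foot_flat and seat_flat below 0.003 m), for 0.2 s.
2. the pin is pressed right down with its button in, the feet still seated (all of step 1 and value of joint pin above 0.031 m and value of joint pin_button above 0.0045 m), for 0.05 s.
At the end, for the whole second after the job is handed in: Each of the three ball centres is within 3 mm of its seated place, the pin is at least 31 mm down, its button is back out (within 1.5 mm) and the stage is at rest (all of step 1 and value of joint pin above 0.031 m and value of joint pin_button below 0.0015 m and linear speed of stage below 0.01 m/s and angular speed of stage below 0.1 rad/s); the robot touches nothing.
It fails at once if the stage is lifted off its base (more than 15 mm) (z of stage in the frame of base above 0.04 m).
It fails at once if the funnel is moved more than 20 mm (distance of funnel from where it was at the start of the episode above 0.02 m).
It fails at once if the magnifier is moved more than 20 mm (distance of magnifier from where it was at the start of the episode above 0.02 m).
It fails at once if the pan is moved more than 20 mm (distance of pan from where it was at the start of the episode above 0.02 m).
It fails at once if the awl is moved more than 20 mm (distance of awl from where it was at the start of the episode above 0.02 m).
It also fails if it takes over 45 s, if anything falls off the work surface, if the arm or the gripper's body presses on something with over 40 N, if the wrist force passes 120 N, or if a joint passes its speed limit or range.

## Working session

There is one attempt and no reset: what is moved stays moved. The work goes in short steps, each a Python script; the robot and the scene stay as the last script left them, time stands still between calls to the robot, and variables do not carry over. Pictures are saved under pics/ and viewed, and the job is handed in when it is done.

```bash
mkdir -p pics
python3 - <<'E'
from rig import *
import cv2,numpy as np
np.set_printoptions(precision=4,suppress=True)
for n in ["scene","top","wrist"]:
    im,d=camera(n); cv2.imwrite(f"pics/{n}0.png",im[:,:,::-1]); np.savez(f"pics/{n}0.npz",im=im,d=d)
    p=camera_params(n); print(n,p)
print(sense())
E
```

```text
scene {'K': array([[515.9062,   0.    , 316.8492],
       [  0.    , 515.9062, 244.7113],
       [  0.    ,   0.    ,   1.    ]]), 'dist': array([0.0073, 0.    , 0.    , 0.    , 0.    ]), 'position': array([1.421 , 0.4576, 0.8444]), 'rotation': array([[-0.4233,  0.514 , -0.7461],
       [ 0.9058,  0.2572, -0.3367],
       [ 0.0188, -0.8183, -0.5744]])}
top {'K': array([[463.0656,   0.    , 314.6684],
       [  0.    , 463.0656, 239.7479],
       [  0.    ,   0.    ,   1.    ]]), 'dist': array([-0.0464,  0.    ,  0.    ,  0.    ,  0.    ]), 'position': array([ 0.3299, -0.0168,  1.1914]), 'rotation': array([[ 0.0043, -0.9919,  0.1271],
       [-0.9997, -0.0011,  0.0254],
       [-0.0251, -0.1272, -0.9916]])}
wrist {'K': array([[426.5152,   0.    , 313.8009],
       [  0.    , 426.5152, 236.266 ],
       [  0.    ,   0.    ,   1.    ]]), 'dist': array([-0.0671,  0.    ,  0.    ,  0.    ,  0.    ]), 'tool_from_camera': array([[-0.0006, -0.3144,  0.9493, -0.141 ],
       [-0.0014, -0.9493, -0.3144,  0.0828],
       [ 1.    , -0.0015,  0.0001,  0.0004],
       [ 0.    ,  0.    ,  0.    ,  1.    ]])}
{'time_s': 0.15, 'joint_pos': array([ 1.0721,  0.4693, -0.0486,  1.5334,  0.0241,  1.141 , -0.0823]), 'qd': array([-0.0001, -0.002 ,  0.0015, -0.0051,  0.001 , -0.001 , -0.0004]), 'joint_efforts': array([  0.0004, -51.0767,  -0.0464, -23.7979,   0.0108,   0.0054,
        -0.    ]), 'position': array([ 0.3054, -0.6015,  0.2326]), 'tcp_rot': array([[-0.0007,  0.8917,  0.4527],
       [ 0.0013,  0.4527, -0.8917],
       [-1.    , -0.0001, -0.0015]]), 'wrist_force': array([-0.2192,  0.3528,  0.3476]), 'ft_torque': array([-0.0437, -0.0025,  0.0178]), 'finger_gap': 0.08508524972991403}
```

View pics/top0.png

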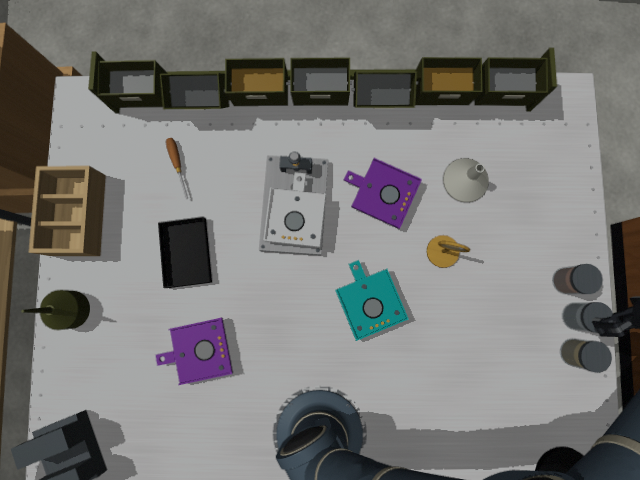

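View pics/scene0.png

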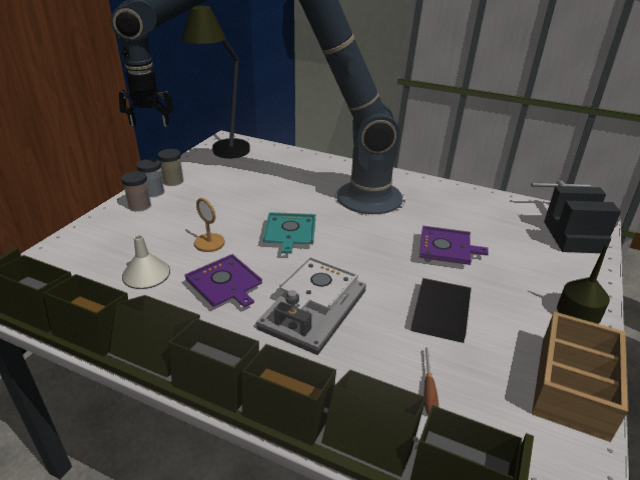

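The aluminium stage at top-view (296,220), sitting on the steel base, is the only one that fits. The purple ones at (385,193) and (203,350) and the teal one at (372,302) are look-alikes. I'll confirm this in a crop.

Run:
```python
import cv2
im=cv2.imread("pics/top0.png")[140:265,245:345]
cv2.imwrite("pics/crop_top.png",cv2.resize(im,None,fx=4.8,fy=4.8,interpolation=cv2.INTER_CUBIC))
im=cv2.imread("pics/scene0.png")[245:360,245:375]
cv2.imwrite("pics/crop_sc.png",cv2.resize(im,None,fx=5,fy=5,interpolation=cv2.INTER_CUBIC))
```

```text
(no output)
```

View pics/crop_top.png

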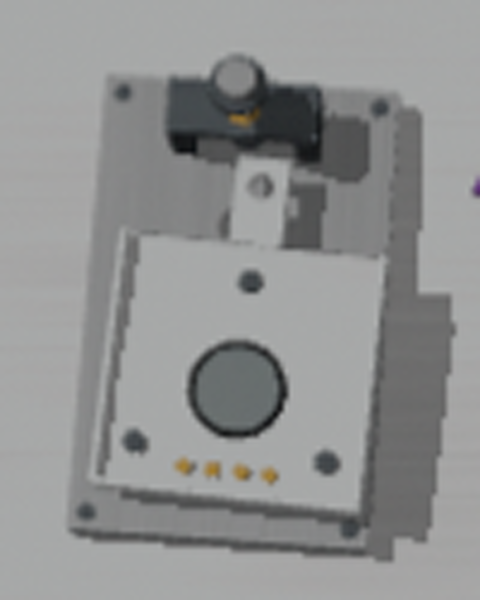

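View pics/crop_sc.png

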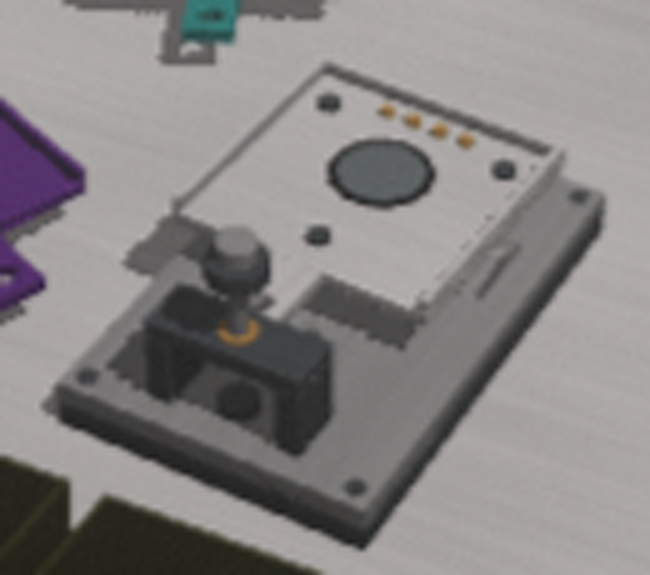

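The crop confirms it: a bare aluminium stage on the steel base, with the pin button at crop (238,80) and the tongue just short of the clevis. Next, a coarse fix from the top view, using the foot screws at z≈55 mm and the base corners at z=25 mm.

```bash
cat > h.py <<'E'
import numpy as np,cv2
np.set_printoptions(precision=4,suppress=True)
def ray(uv,K,dist):
    p=cv2.undistortPoints(np.array([[uv]],float),K,dist)[0,0]
    return np.array([p[0],p[1],1.])
def cast(uv,par,z,pos=None,rot=None):
    pos=par['position'] if pos is None else pos; rot=par['rotation'] if rot is None else rot
    d=rot@ray(uv,par['K'],par['dist']); return pos+d*(z-pos[2])/d[2]
def wristpose(s,par):
    T=np.eye(4);T[:3,:3]=s['tcp_rot'];T[:3,3]=s['position']
    M=T@par['tool_from_camera'];return M[:3,3],M[:3,:3]
E
python3 - <<'E'
from rig import *
from h import *
P=camera_params("top")
c=lambda u,v:(245+(u+.5)/4.8-.5,140+(v+.5)/4.8-.5)
for n,uv,z in [("base FL",(108,76),.025),("base FR",(400,95),.025),("base RL",(70,530),.025),("base RR",(368,549),.025),
 ("fcone",(251,281),.055),("fgroove",(135,440),.055),("fflat",(327,462),.055),("hole",(261,185),.055),("button",(238,78),.125)]:
    print(n,cast(c(*uv),P,z))
E
```

```text
base FL [0.7014 0.1384 0.025 ]
base FR [ 0.6901 -0.0205  0.025 ]
base RL [0.453  0.1541 0.025 ]
base RR [ 0.4432 -0.0037  0.025 ]
fcone [0.5807 0.0574 0.055 ]
fgroove [0.4967 0.1168 0.055 ]
fflat [0.4853 0.0172 0.055 ]
hole [0.6322 0.0526 0.055 ]
button [0.6682 0.0603 0.125 ]
```

```bash
cat >> h.py <<'E'
def att(yaw,flip=False):
    s=-1 if flip else 1
    z=np.array([np.cos(yaw),np.sin(yaw),0])*s; x=np.array([0,0,-1.]); return np.column_stack([x,np.cross(z,x),z])
E
python3 - <<'E'
from rig import *
from h import *
y=np.radians(-6.3)
for f in (0,1):
  for p in [(.58,.09,.30),(.466,.070,.10),(.51,.070,.10),(.668,.06,.16)]:
    print(f,p,inverse_kinematics(np.array(p),att(y,f)))
E
```

```text
0 (0.58, 0.09, 0.3) [ 0.3144  0.3548 -0.709   1.6328  0.2412  1.2437 -0.5517]
0 (0.466, 0.07, 0.1) [ 0.3117  0.396  -0.6667  2.1061  0.3574  0.7504 -0.6928]
0 (0.51, 0.07, 0.1) [ 0.2657  0.4467 -0.6073  2.013   0.3558  0.7862 -0.6609]
0 (0.668, 0.06, 0.16) [ 0.2784  0.6113 -0.6441  1.592   0.4027  1.0744 -0.5831]
1 (0.58, 0.09, 0.3) [ 0.5895  0.5157 -1.1725  1.6194  0.4864  1.3353  2.3781]
1 (0.466, 0.07, 0.1) [ 0.6609  0.6105 -1.1742  2.0908  0.7215  0.9282  2.109 ]
1 (0.51, 0.07, 0.1) [ 0.6396  0.6903 -1.1776  1.9954  0.7738  1.0004  2.1086]
1 (0.668, 0.06, 0.16) [ 0.5488  0.8396 -1.1823  1.5761  0.8021  1.2813  2.2725]
```

Run:
```python
from rig import *
from h import *
movep(np.array([.58,.09,.30]),att(np.radians(-6.3)))
command_gripper(0.02,20)
s=sense(); im,d=camera("wrist"); print(s['position'],s['time_s'],s['wrist_force'])
cv2.imwrite("pics/w1.png",im[:,:,::-1]); np.savez("pics/w1.npz",im=im,d=d,position=s['position'],tcp_rot=s['tcp_rot'])
```

```text
[0.58 0.09 0.3 ] 3.425 [-0.7464  0.4341  0.1679]
```

View pics/w1.png

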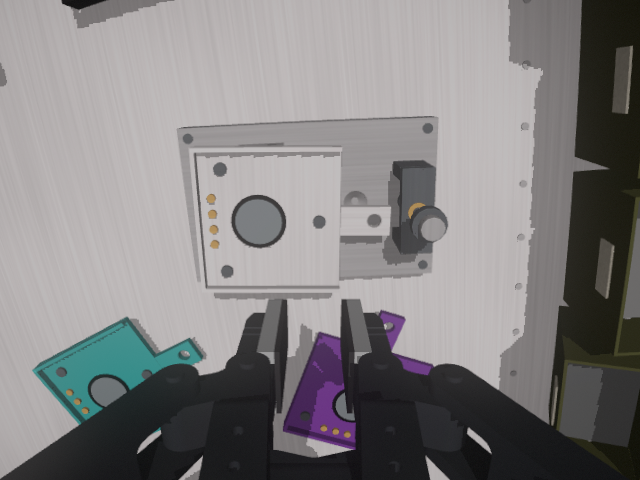

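The wrist view shows the foot screws at (220,169), (227,271) and (319,222), the tongue hole at (374,221), base corner bolts at (187,139), (428,128) and (422,265), and the button at (432,229). I'll get sub-pixel centroids for these.

```bash
cat >> h.py <<'E'
def cen(g,u,v,r=11):
    u,v=int(u),int(v);w=g[v-r:v+r+1,u-r:u+r+1].astype(float)
    b=np.median(w);lo=np.percentile(w,2);m=(w<(b+lo)/2).astype(np.uint8)
    n,l,st,c=cv2.connectedComponentsWithStats(m)
    k=min(range(1,n),key=lambda i:np.hypot(*(c[i]-r)) if st[i,4]>12 else 99); return c[k]+[u-r,v-r],st[k,4]
def fit2(local,world):
    local=np.array(local)[:,:2];world=np.array(world)[:,:2]
    a=local-local.mean(0);b=world-world.mean(0)
    yaw=np.arctan2((a[:,0]*b[:,1]-a[:,1]*b[:,0]).sum(),(a*b).sum())
    R=np.array([[np.cos(yaw),-np.sin(yaw)],[np.sin(yaw),np.cos(yaw)]])
    t=world.mean(0)-R@local.mean(0); return t,yaw,np.linalg.norm(local@R.T+t-world,axis=1)
E
python3 - <<'E'
from rig import *
from h import *
D=np.load("pics/w1.npz");g=cv2.cvtColor(D['im'],cv2.COLOR_RGB2GRAY);P=camera_params("wrist");pos,rot=wristpose(D,P)
W={}
for n,uv,z in [("cone",(319,222),.055),("gro",(220,169),.055),("flat",(227,271),.055),("hole",(374,221),.055),("bRL",(187,139),.025),("bFL",(428,128),.025),("bFR",(422,265),.025)]:
    c,a=cen(g,*uv); dd=D['d'][int(c[1]+.5),int(c[0]+.5)]; p=pos+rot@ray(c,P['K'],P['dist'])*dd
    W[n]=cast(c,P,z,pos,rot); print(n,c,a,W[n],"depthz",p[2])
print(fit2([(.045,0),(-.045,.05),(-.045,-.05),(.097,0)],[W[k] for k in("cone","gro","flat","hole")]))
print(np.linalg.norm(W["bFL"]-W["bRL"]),np.linalg.norm(W["bFL"]-W["bFR"]), (W["bRL"]+W["bFR"])/2)
e=W["bFL"]-W["bRL"];print("base yaw",np.degrees(np.arctan2(e[1],e[0])));e=W["bFL"]-W["bFR"];print(np.degrees(np.arctan2(-e[0],e[1])))
print("button",cast((432,229),P,.125,pos,rot))
E
```

```text
cone [318.8077 221.6231] 130 [0.583  0.0575 0.055 ] depthz 0.05842985015956642
gro [219.4534 169.1242] 161 [0.4984 0.1172 0.055 ] depthz 0.05893607031348841
flat [226.6748 270.9593] 123 [0.4875 0.0174 0.055 ] depthz 0.05869465146112729
hole [373.7192 220.1027] 146 [0.6346 0.0533 0.055 ] depthz 0.025771810762763747
bRL [187.4125 138.4125] 80 [0.4656 0.146  0.025 ] depthz 0.026267159159325204
bFL [427.4444 127.8556] 90 [0.6957 0.1302 0.025 ] depthz 0.026020297664377245
bFR [422.3939 264.2879] 66 [ 0.686 -0.01   0.025] depthz 0.026410862725860185
(array([0.538 , 0.0627]), np.float64(-0.10250636577319366), array([0.0006, 0.0002, 0.0006, 0.0006]))
0.23064176793684726 0.1404770021234832 [0.5758 0.068  0.025 ]
base yaw -3.932267478390107
-3.933493642727342
button [0.6716 0.0624 0.125 ]
```

Run:
```python
from rig import *
from h import *
yw=-0.1025; A=att(yw)
movep(np.array([.4699,.0697,.16]),A)
move_l(np.array([.4699,.0697,.105]),feed=.1)
f0=sense()['wrist_force']
r=move_l(np.array([.4699,.0697,.0835]),feed=.03,until_force=4)
s=sense();print(r,s['position'],s['wrist_force']-f0,s['time_s'],s['finger_gap'])
im,d=camera("wrist");cv2.imwrite("pics/w2.png",im[:,:,::-1])
im,d=camera("scene");cv2.imwrite("pics/s2.png",cv2.resize(im[190:350,220:400,::-1],None,fx=3.6,fy=3.6,interpolation=cv2.INTER_CUBIC))
```

```text
False [0.47   0.0698 0.0836] [ 0.9906 -1.1369  0.0812] 5.7917 0.020239077895741694
```

View pics/w2.png

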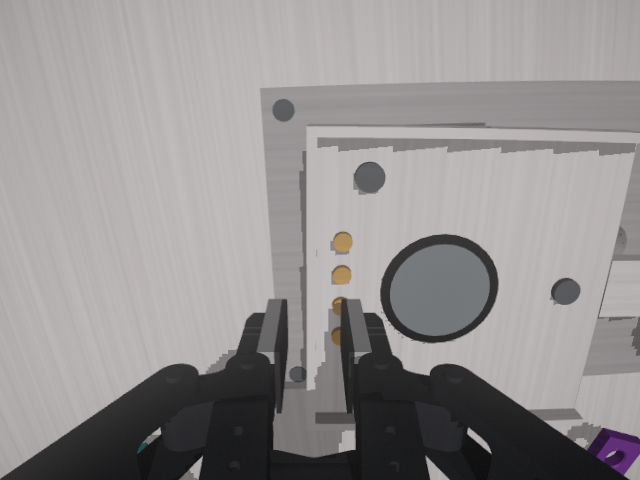

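View pics/s2.png

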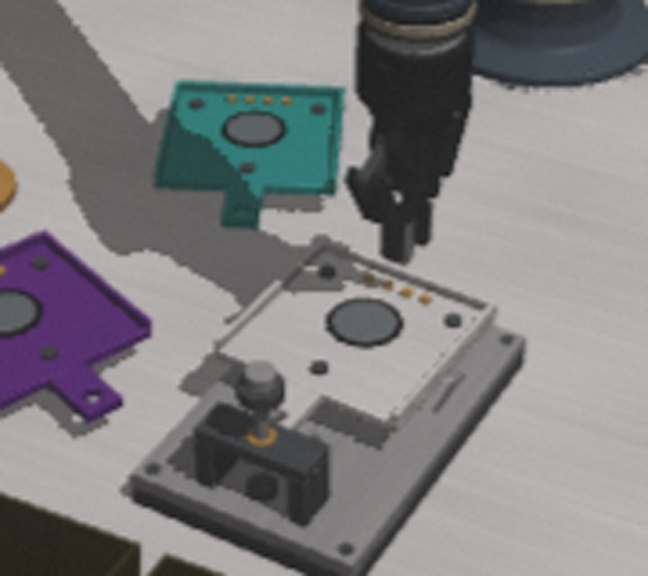

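The rim is at column ~312, between the jaws at ~285 and ~343. I'll close on it at minimum force and read the gap.

Run:
```python
from rig import *
from h import *
command_gripper(0.0,20)
s=sense();print(s['position'],s['wrist_force'],s['time_s'],s['finger_gap'])
im,d=camera("wrist");cv2.imwrite("pics/w3.png",im[:,:,::-1]);np.savez("pics/w3.npz",im=im,d=d,position=s['position'],tcp_rot=s['tcp_rot'])
```

```text
[0.47   0.0697 0.0836] [-0.4433  0.0579 -0.4449] 6.225 0.00015728430011428278
```

View pics/w3.png

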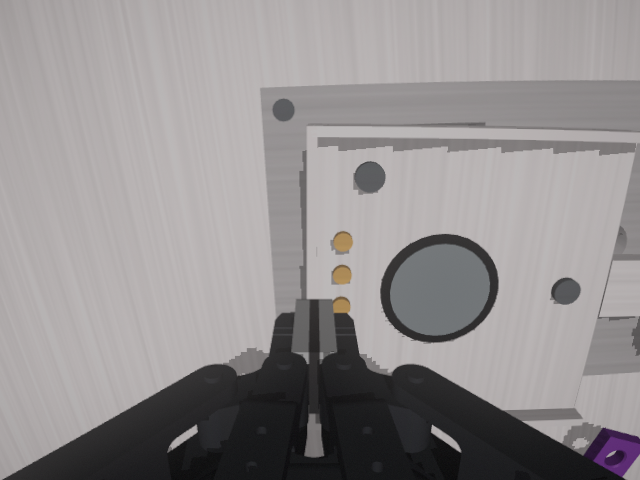

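The gap closed to 0, so the rim wasn't caught. I'll check the rim and fingertip heights from the depth data.

Run:
```python
from rig import *
from h import *
D=np.load("pics/w3.npz");P=camera_params("wrist");pos,rot=wristpose(D,P)
def pt(u,v): return pos+rot@ray((u,v),P['K'],P['dist'])*D['d'][v,u]
for v in (200,270,290):
  for u in (285,300,305,308,311,314,317,322,330): print((u,v),pt(u,v))
for uv in [(305,303),(323,303),(305,340),(323,340),(314,303),(286,318)]: print("tip",uv,pt(*uv))
```

```text
(285, 200) [0.4616 0.1045 0.0256]
(300, 200) [0.4688 0.104  0.0264]
(305, 200) [0.4711 0.1034 0.0252]
(308, 200) [0.474  0.1121 0.0622]
(311, 200) [0.4752 0.1124 0.0643]
(314, 200) [0.4763 0.112  0.0629]
(317, 200) [0.4773 0.1101 0.0556]
(322, 200) [0.4794 0.1098 0.0552]
(330, 200) [0.4826 0.1097 0.056 ]
(285, 270) [0.457  0.0682 0.0247]
(300, 270) [0.4646 0.0679 0.0257]
(305, 270) [0.4672 0.068  0.0267]
(308, 270) [0.4708 0.0832 0.0634]
(311, 270) [0.472  0.0829 0.063 ]
(314, 270) [0.4733 0.083  0.0635]
(317, 270) [0.4742 0.079  0.0543]
(322, 270) [0.4764 0.0795 0.0561]
(330, 270) [0.4798 0.0792 0.0561]
(285, 290) [0.4558 0.0578 0.0262]
(300, 290) [0.4633 0.0568 0.0257]
(305, 290) [0.4659 0.0564 0.0255]
(308, 290) [0.4699 0.0743 0.0635]
(311, 290) [0.4711 0.0744 0.0641]
(314, 290) [0.4724 0.0741 0.0637]
(317, 290) [0.4732 0.0699 0.0551]
(322, 290) [0.4754 0.0699 0.0557]
(330, 290) [0.4789 0.0693 0.0551]
tip (305, 303) [0.4699 0.0814 0.089 ]
tip (323, 303) [0.4762 0.0803 0.0882]
tip (305, 340) [0.4704 0.0814 0.1132]
tip (323, 340) [0.4758 0.081  0.1134]
tip (314, 303) [0.4731 0.0813 0.0894]
tip (286, 318) [0.463  0.0785 0.0933]
```

The depth gives the rim at z≈63 mm, as it should be. The visible fingertips are at z≈87 mm, so they end near the TCP rather than 25 mm ahead of it. That disagrees with the description, so I'll open again and descend slowly with a force stop.

Run:
```python
from rig import *
from h import *
command_gripper(0.02,20)
move_l(np.array([.4715,.0697,.0835]),feed=.05)
r=move_l(np.array([.4715,.0697,.0640]),feed=.02,until_force=3)
s=sense();print(r,s['position'],s['wrist_force'],s['time_s'],s['finger_gap'])
im,d=camera("wrist");cv2.imwrite("pics/w4.png",im[:,:,::-1]);np.savez("pics/w4.npz",im=im,d=d,position=s['position'],tcp_rot=s['tcp_rot'])
P=camera_params("wrist");pos,rot=wristpose(s,P)
for v in range(290,312,2):
  print(v,[(pos+rot@ray((u,v),P['K'],P['dist'])*d[v,u]) for u in (275,312,350)])
im,d=camera("scene");cv2.imwrite("pics/s4.png",cv2.resize(im[190:350,220:400,::-1],None,fx=3.6,fy=3.6,interpolation=cv2.INTER_CUBIC))
```

```text
False [0.4716 0.0697 0.0641] [-0.5854 -0.386   0.6647] 7.975 0.02004867646659604
290 [array([0.4551, 0.0671, 0.0255]), array([0.4738, 0.0796, 0.0555]), array([0.4883, 0.0783, 0.0562])]
292 [array([0.4552, 0.0667, 0.0269]), array([0.4736, 0.0782, 0.0544]), array([0.4882, 0.0786, 0.0585])]
294 [array([0.4547, 0.0648, 0.0249]), array([0.4736, 0.0776, 0.0551]), array([0.4881, 0.0778, 0.0585])]
296 [array([0.4549, 0.0647, 0.0269]), array([0.4735, 0.0768, 0.0551]), array([0.488 , 0.0773, 0.0591])]
298 [array([0.4547, 0.0634, 0.0263]), array([0.4734, 0.0763, 0.0558]), array([0.488 , 0.0762, 0.0586])]
300 [array([0.4608, 0.0825, 0.0672]), array([0.4733, 0.0748, 0.0546]), array([0.4876, 0.0797, 0.067 ])]
302 [array([0.4607, 0.082 , 0.0676]), array([0.4732, 0.0744, 0.0554]), array([0.4874, 0.08  , 0.0692])]
304 [array([0.4611, 0.0827, 0.0706]), array([0.4732, 0.0738, 0.0559]), array([0.4873, 0.0802, 0.0711])]
306 [array([0.4611, 0.0824, 0.0717]), array([0.473 , 0.0726, 0.0554]), array([0.4872, 0.0796, 0.0714])]
308 [array([0.4614, 0.0829, 0.074 ]), array([0.4729, 0.0714, 0.0548]), array([0.4871, 0.0797, 0.0731])]
310 [array([0.4614, 0.0823, 0.0744]), array([0.4728, 0.0707, 0.055 ]), array([0.487 , 0.0797, 0.0744])]
```

View pics/w4.png

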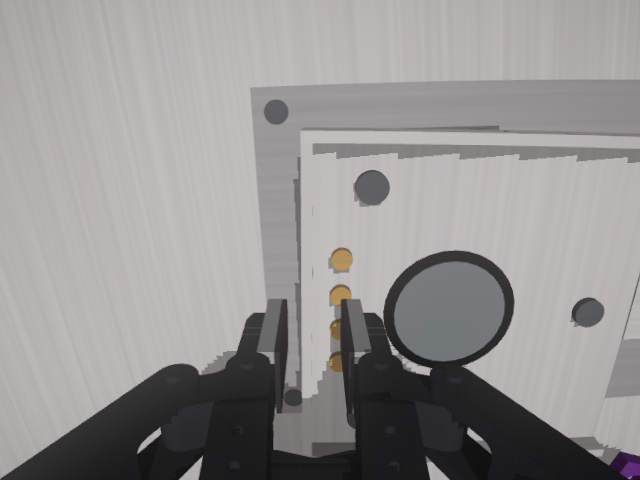

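View pics/s4.png

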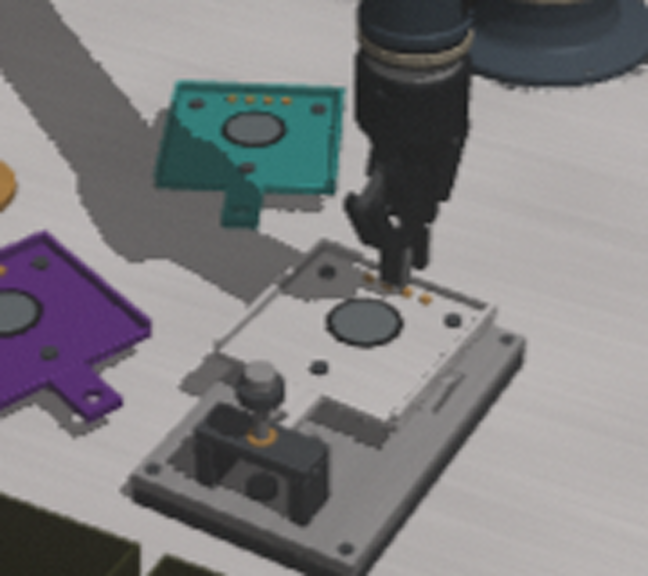

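Measured tips are at z≈66.5 mm for a TCP of 64.1 mm, and the rivet heads are at ~59 mm. I'll descend until touch or TCP z=56.5 mm.

Run:
```python
from rig import *
from h import *
r=move_l(np.array([.4715,.0697,.0565]),feed=.02,until_force=3)
s=sense();print(r,s['position'],s['wrist_force'],s['time_s'])
if r: move_l(s['position']+[0,0,.001],feed=.02)
command_gripper(0.0,20)
s=sense();print(s['position'],s['wrist_force'],s['time_s'],s['finger_gap'])
im,d=camera("wrist");cv2.imwrite("pics/w5.png",im[:,:,::-1]);np.savez("pics/w5.npz",im=im,d=d,position=s['position'],tcp_rot=s['tcp_rot'])
```

```text
True [0.4715 0.0696 0.057 ] [-0.3183 -0.6197  5.4487] 8.4667
[0.4712 0.0695 0.0577] [-0.4115 -0.3639 -0.8402] 8.9917 0.0029937997474287666
```

View pics/w5.png

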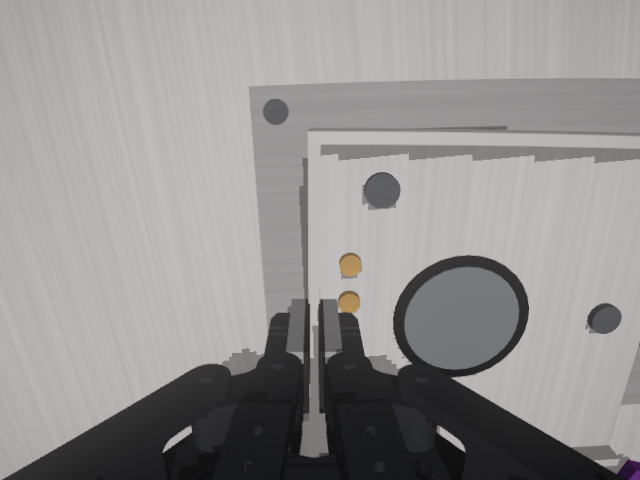

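The rim is gripped (gap 3.0 mm). I'll measure the stage pose again from this frame, plus a base bolt to fix the base in the same close view.

Run:
```python
from rig import *
from h import *
P=camera_params("wrist")
D=np.load("pics/w5.npz");g=cv2.cvtColor(D['im'],cv2.COLOR_RGB2GRAY);pos,rot=wristpose(D,P)
W={}
for n,uv,z in [("cone",(604,319),.0585),("gro",(381,190),.0585),("bRL",(276,112),.026)]:
    c,a=cen(g,*uv,r=24); W[n]=cast(c,P,z,pos,rot); dd=D['d'][int(c[1]),int(c[0])]; print(n,c,a,W[n],(pos+rot@ray(c,P['K'],P['dist'])*dd)[2])
t,y,r=fit2([(.045,0),(-.045,.05)],[W["cone"],W["gro"]]);print("stage",t,y,r)
D=np.load("pics/w1.npz");g=cv2.cvtColor(D['im'],cv2.COLOR_RGB2GRAY);pos,rot=wristpose(D,P)
V={n:cast(cen(g,*uv)[0],P,z,pos,rot) for n,uv,z in [("bRL",(187,139),.026),("bFL",(428,128),.026),("bFR",(422,265),.026)]}
V.update({n:cast(cen(g,*uv)[0],P,z,pos,rot) for n,uv,z in [("cone",(319,222),.0585),("gro",(220,169),.0585),("flat",(227,271),.0585)]})
tb,yb,rb=fit2([(-.115,.07),(.115,.07),(.115,-.07)],[V[k] for k in("bRL","bFL","bFR")]);print("base w1",tb,yb,rb)
print("stage w1",fit2([(.045,0),(-.045,.05),(-.045,-.05)],[V[k] for k in("cone","gro","flat")]))
R=np.array([[np.cos(yb),-np.sin(yb)],[np.sin(yb),np.cos(yb)]])
tb2=W["bRL"][:2]-R@[-.115,.07];print("base w5",tb2)
for b in(tb,tb2):print("stage in base",R.T@(t-b),np.degrees(y-yb))
```

```text
cone [603.8564 318.249 ] 787 [0.5841 0.0595 0.0585] 0.05925567174435811
gro [381.4234 190.1015] 1044 [0.5009 0.1179 0.0585] 0.05845997009666132
bRL [275.3314 111.3044] 519 [0.4659 0.1461 0.026 ] 0.02633976763787968
stage [0.5399 0.0639] -0.10509804746922945 [0.0006 0.0006]
base w1 [0.5758 0.0683] -0.068773611510536 [0.0001 0.0001 0.0001]
stage w1 (array([0.5385, 0.0634]), np.float64(-0.10838385207207298), array([0.0002, 0.0003, 0.0003]))
base w5 [0.5758 0.0684]
stage in base [-0.0356 -0.0069] -2.081236873626379
stage in base [-0.0355 -0.007 ] -2.081236873626379
```

Both frames agree: the stage is at (−35.6, −7) mm and −2.1° relative to its docked pose. With the rim held, I'll drag it to (−24, 0, 0°) first, then check.

```bash
cat >> h.py <<'E'
TB=np.array([.5758,.0684]);YB=-.0688
def T2(t,y): return np.array([[np.cos(y),-np.sin(y),t[0]],[np.sin(y),np.cos(y),t[1]],[0,0,1]])
REL=np.linalg.inv(T2((.5399,.0639),-.1045))@T2((.4712,.0695),-.1025)   # tool in stage while gripped
def tool_for(x,y=0,yaw=0):
    M=T2(TB,YB)@T2((x,y),yaw)@REL
    return M[:2,2],np.arctan2(M[1,0],M[0,0])
E
python3 - <<'E'
from rig import *
from h import *
p,y=tool_for(-.024);print(p,y)
z=sense()['position'][2]
r=move_l(np.array([*p,z]),att(y),feed=.02,until_force=15)
s=sense();print(r,s['position'],s['wrist_force'],s['time_s'],s['finger_gap'])
im,d=camera("wrist");cv2.imwrite("pics/w6.png",im[:,:,::-1]);np.savez("pics/w6.npz",im=im,d=d,position=s['position'],tcp_rot=s['tcp_rot'])
E
```

```text
[0.483  0.0732] -0.06679999999999998
False [0.4835 0.0733 0.0578] [ 1.927   0.0574 -2.0566] 9.7917 0.0031517607843120554
```

View pics/w6.png

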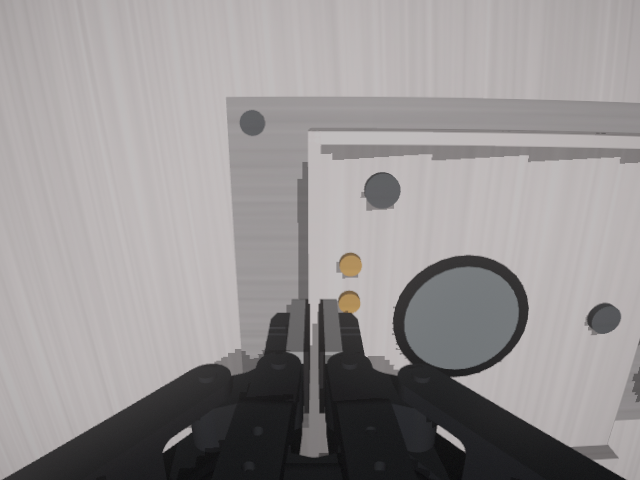

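The stage features haven't moved in the image (screws at (381,190) and (604,319)), so the stage followed the gripper rigidly. I'll continue to the docked x.

Run:
```python
from rig import *
from h import *
z=sense()['position'][2]
for x in (-.014,-.007,0):
    p,y=tool_for(x)
    r=move_l(np.array([*p,z]),att(y),feed=.02,until_force=15)
    s=sense();print(x,r,s['position'],s['wrist_force'],s['time_s'],s['finger_gap'])
    if r: break
im,d=camera("wrist");cv2.imwrite("pics/w7.png",im[:,:,::-1]);np.savez("pics/w7.npz",im=im,d=d,position=s['position'],tcp_rot=s['tcp_rot'])
im,d=camera("scene");cv2.imwrite("pics/s7.png",cv2.resize(im[190:350,220:400,::-1],None,fx=3.6,fy=3.6,interpolation=cv2.INTER_CUBIC))
```

```text
-0.014 False [0.4934 0.0725 0.0578] [ 1.0535  0.169  -2.4709] 10.4917 0.0028082072221105193
-0.007 False [0.5009 0.072  0.058 ] [ 2.5245  0.2842 -3.5095] 10.9917 0.003104928210684108
0 False [0.5073 0.0717 0.0578] [ 2.5119  0.2648 -3.7315] 11.4917 0.0028927881139371296
```

View pics/w7.png

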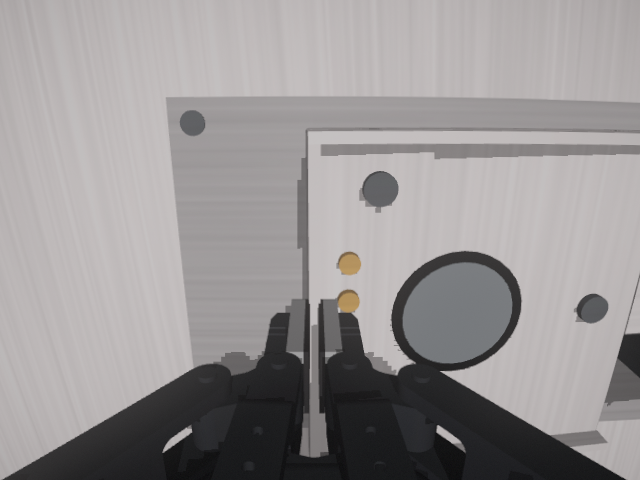

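View pics/s7.png

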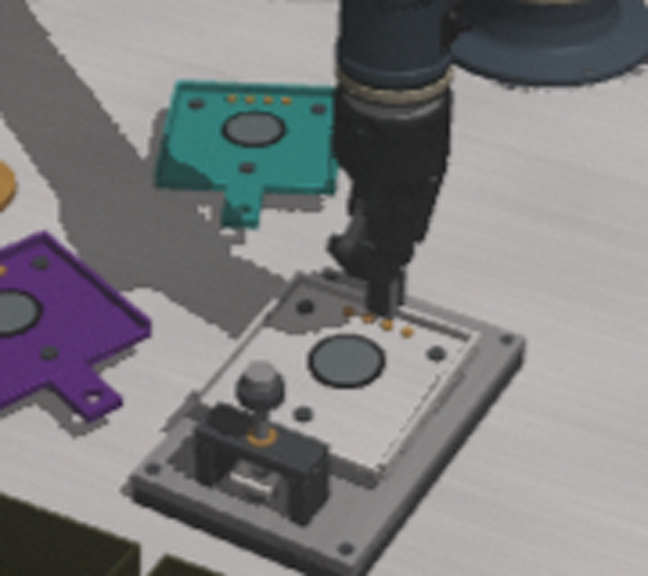

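The front has dropped (cone screw now at (592,308)) and the tongue is under the bridge. The rear is still held, so I'll lower it by the 7.9 mm seat depth and release.

Run:
```python
from rig import *
from h import *
s=sense();p=s['position']
r=move_l(p-[0,0,.0079],feed=.02,until_force=8)
s=sense();print(r,s['position'],s['wrist_force'],s['time_s'])
command_gripper(.012); sleep(.2)
s=sense();print(s['position'],s['wrist_force'],s['time_s'],s['finger_gap'])
p=s['position']
move_l(p+[0,0,.05],feed=.1)
p,y=tool_for(-0.005)
movep(np.array([.55,.075,.25]),att(-.0688))
s=sense();im,d=camera("wrist");cv2.imwrite("pics/w8.png",im[:,:,::-1]);np.savez("pics/w8.npz",im=im,d=d,position=s['position'],tcp_rot=s['tcp_rot']);print(s['position'],s['time_s'])
```

```text
True [0.5061 0.0722 0.0496] [-0.7678  0.1723  3.7522] 12.025
[0.5054 0.0719 0.0493] [-1.8352  0.7591  5.0752] 12.4833 0.012233483751372553
[0.5494 0.0746 0.2491] 13.8083
```

View pics/w8.png

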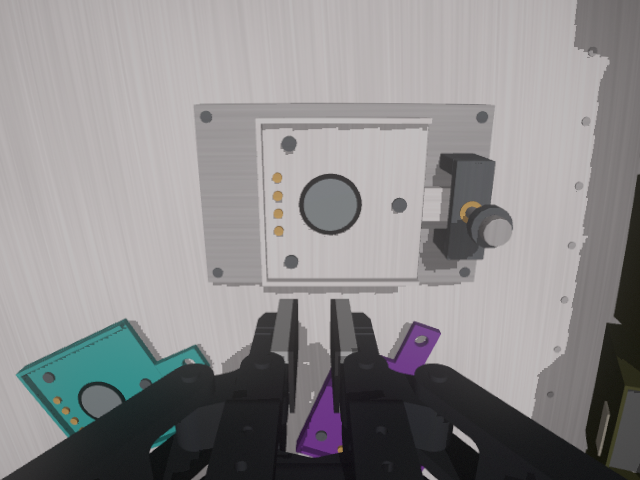

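All four base bolts and all three foot screws are visible. I'll check the stage pose and level: plate top should be z≈47.1 mm and the offset about 0.

```bash
cat > chk.py <<'E'
from rig import *
from h import *
def check(fn,S,B,btn,hz=.0506):
    P=camera_params("wrist");D=np.load(fn);g=cv2.cvtColor(D['im'],cv2.COLOR_RGB2GRAY);pos,rot=wristpose(D,P)
    sp=[cast(cen(g,*u)[0],P,hz,pos,rot) for u in S]; bp=[cast(cen(g,*u)[0],P,.026,pos,rot) for u in B]
    tb,yb,rb=fit2([(-.115,.07),(.115,.07),(-.115,-.07),(.115,-.07)],bp)
    ts,ys,rs=fit2([(.045,0),(-.045,.05),(-.045,-.05)],sp)
    R=T2((0,0),yb)[:2,:2];print("base",tb,yb,rb);print("stage",ts,ys,rs,"in base mm",R.T@(ts-tb)*1e3,np.degrees(ys-yb))
    for u in S:
        q=[]
        for du in range(-14,15):
            for dv in range(-14,15):
                if 11<np.hypot(du,dv)<14:
                    v,uu=u[1]+dv,u[0]+du;q.append((pos+rot@ray((uu,v),P['K'],P['dist'])*D['d'][v,uu])[2])
        print("plate z near",u,np.median(q))
    v,u=btn[1],btn[0];print("button",cast(btn,P,.125,pos,rot),"depth z",np.median(D['d'][v-3:v+4,u-3:u+4]),(pos+rot@ray(btn,P['K'],P['dist'])*np.median(D['d'][v-3:v+4,u-3:u+4])), "pin pred",tb+R@[.097,0])
E
python3 - <<'E'
from chk import *
check("pics/w8.npz",[(399,205),(289,144),(291,262)],[(206,117),(482,117),(218,272),(464,271)],(497,233))
E
```

```text
base [0.5758 0.0682] -0.06836130933333381 [0.0001 0.     0.0001 0.0001]
stage [0.5756 0.0683] -0.06706013867068064 [0.0003 0.0007 0.0006] in base mm [-0.1991  0.0071] 0.07455158739626741
plate z near (399, 205) 0.04765268417085505
plate z near (289, 144) 0.047493422489213066
plate z near (291, 262) 0.047676599182954804
button [0.6716 0.0618 0.125 ] depth z 0.27955464 [0.6721 0.0614 0.1239] pin pred [0.6726 0.0616]
```

The stage is seated: offset −0.2 mm in x, 0 in y, 0.07° of yaw, and the plate is level at z≈47.6 mm at all three feet. Next I'll shut the gripper and press the button straight down.

Run:
```python
from rig import *
from h import *
command_gripper(0.0,40)
A=att(-.0688)
c=np.array([.6724,.0616])
movep(np.array([*c,.18]),A)
move_l(np.array([*c,.150]),feed=.1)
sleep(.1);f0=sense()['wrist_force']
r=move_l(np.array([*c,.112]),feed=.03,until_force=4)
s=sense();print("touch",r,s['position'],s['wrist_force']-f0,s['time_s'])
im,d=camera("scene");cv2.imwrite("pics/s9.png",cv2.resize(im[190:350,220:400,::-1],None,fx=3.6,fy=3.6,interpolation=cv2.INTER_CUBIC))
```

```text
touch True [0.6723 0.0616 0.1211] [-0.0497 -0.0098  4.6039] 16.2167
```

View pics/s9.png

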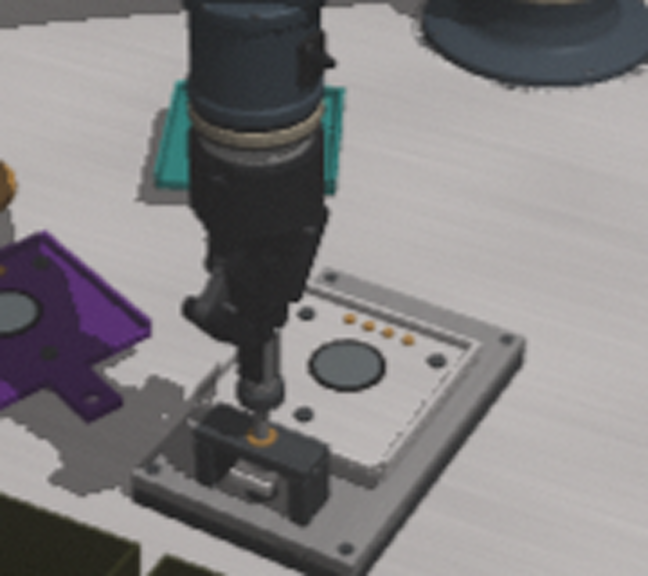

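The tips touched the button, centred, at TCP z=121 mm. I'll press on down; the bottom should come at about TCP z≈82 mm.

Run:
```python
from rig import *
from h import *
c=np.array([.6724,.0616])
for z in (.112,.105,.098,.092,.088,.085,.083,.081,.079,.077):
    r=move_l(np.array([*c,z]),feed=.03,until_force=18)
    s=sense();print(z,r,s['position'],s['wrist_force'],s['time_s'])
    if r or s['wrist_force'][2]>25: break
```

```text
0.112 False [0.6723 0.0616 0.1127] [-1.581  -1.256   5.7021] 16.7083
0.105 False [0.6723 0.0616 0.1056] [-1.3294 -0.8962  5.8323] 17.0917
0.098 False [0.6723 0.0616 0.0987] [-2.107  -0.6911  5.76  ] 17.475
0.092 False [0.6723 0.0616 0.0926] [-1.6107 -1.0568  5.6348] 17.825
0.088 False [0.6723 0.0616 0.0886] [-0.9211  0.0875  5.3113] 18.1083
0.085 False [0.6724 0.0616 0.0871] [-3.5551 -2.3    12.851 ] 18.3583
0.083 False [0.6725 0.0616 0.0869] [-6.072 -2.43  21.357] 18.6083
0.081 False [0.6726 0.0617 0.0867] [-10.5628  -4.303   29.4184] 18.8583
```

It hit a hard stop at TCP z≈87 mm, where 82–85 mm was expected. I'll look before judging whether that's fully home.

Run:
```python
from rig import *
from h import *
s=sense();print(s['position'],s['wrist_force'],s['finger_gap'],s['time_s'],s['tcp_rot'])
im,d=camera("scene");np.savez("pics/s10.npz",im=im,d=d);cv2.imwrite("pics/s10.png",cv2.resize(im[260:345,260:360,::-1],None,fx=6,fy=6,interpolation=cv2.INTER_CUBIC))
im,d=camera("wrist");cv2.imwrite("pics/w10.png",im[:,:,::-1]);np.savez("pics/w10.npz",im=im,d=d,position=s['position'],tcp_rot=s['tcp_rot'])
```

```text
[0.6726 0.0617 0.0867] [-10.5628  -4.303   29.4184] 0.0001173565391860595 18.8583 [[-0.0007  0.0694  0.9976]
 [-0.0031  0.9976 -0.0694]
 [-1.     -0.0031 -0.0005]]
```

View pics/s10.png

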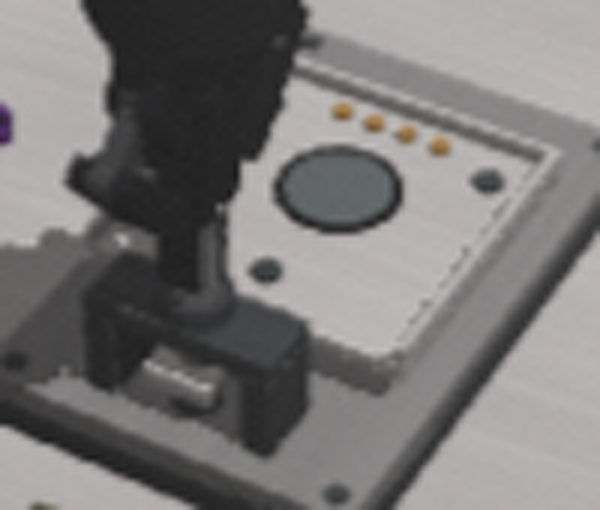

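View pics/w10.png

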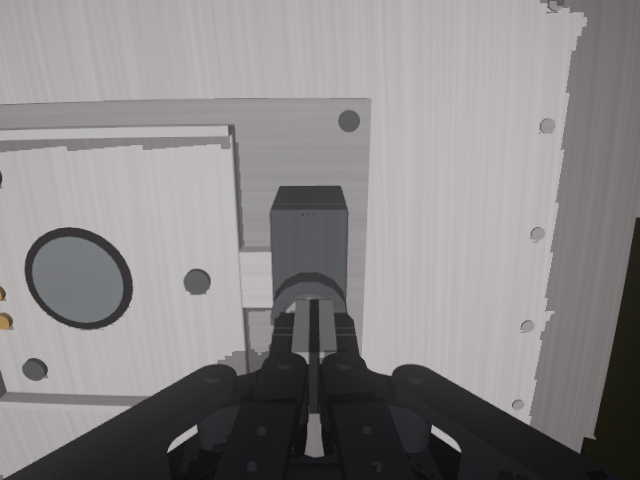

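Run:
```python
from rig import *
from h import *
D=np.load("pics/w10.npz");P=camera_params("wrist");pos,rot=wristpose(D,P)
for v in (195,230,260,270,276,280,284,288,292,295,297,299,301,305):
    print(v,[ (pos+rot@ray((u,v),P['K'],P['dist'])*D['d'][v,u]) for u in (305,314,330)])
```

```text
195 [array([0.6735, 0.1018, 0.0466]), array([0.6774, 0.1016, 0.0469]), array([0.6843, 0.1012, 0.0474])]
230 [array([0.6734, 0.094 , 0.0721]), array([0.6768, 0.0935, 0.0714]), array([0.683 , 0.0932, 0.0717])]
260 [array([0.6725, 0.0822, 0.0733]), array([0.676 , 0.0815, 0.0722]), array([0.6822, 0.0808, 0.0716])]
270 [array([0.6721, 0.0769, 0.0708]), array([0.6757, 0.0769, 0.0714]), array([0.682 , 0.0764, 0.0713])]
276 [array([0.6721, 0.0766, 0.076 ]), array([0.6756, 0.0765, 0.0762]), array([0.6818, 0.0739, 0.0715])]
280 [array([0.6722, 0.0765, 0.0796]), array([0.6756, 0.0761, 0.0792]), array([0.6817, 0.0734, 0.0742])]
284 [array([0.6722, 0.076 , 0.0821]), array([0.6756, 0.0756, 0.0816]), array([0.6816, 0.0735, 0.0782])]
288 [array([0.6721, 0.0744, 0.0822]), array([0.6754, 0.0739, 0.0815]), array([0.6815, 0.0735, 0.0816])]
292 [array([0.672 , 0.0727, 0.082 ]), array([0.6754, 0.0726, 0.0823]), array([0.6814, 0.0715, 0.081 ])]
295 [array([0.6719, 0.0717, 0.0825]), array([0.6752, 0.071 , 0.0815]), array([0.6813, 0.0707, 0.0819])]
297 [array([0.6719, 0.0718, 0.0843]), array([0.6752, 0.0709, 0.0831]), array([0.6812, 0.0695, 0.0812])]
299 [array([0.672 , 0.0716, 0.0856]), array([0.6752, 0.071 , 0.0848]), array([0.6812, 0.0682, 0.0803])]
301 [array([0.6722, 0.0734, 0.0908]), array([0.6754, 0.0731, 0.0907]), array([0.6811, 0.0722, 0.0897])]
305 [array([0.6723, 0.0734, 0.0938]), array([0.6754, 0.073 , 0.0935]), array([0.681 , 0.0722, 0.0927])]
```

The collar top is 10.2 mm above the bridge top, and the collar is 10 mm thick (125−71−34−10), so the pin is home. With 29 N on it the ~6 N button is fully in. I'll hold briefly, then retreat straight up and verify.

Run:
```python
from rig import *
from h import *
sleep(.2)
c=np.array([.6724,.0616])
move_l(np.array([*c,.15]),feed=.08)
move_l(np.array([.55,.075,.25]),feed=.2)
sleep(.2)
s=sense();im,d=camera("wrist");cv2.imwrite("pics/w11.png",im[:,:,::-1]);np.savez("pics/w11.npz",im=im,d=d,position=s['position'],tcp_rot=s['tcp_rot']);print(s['position'],s['time_s'],s['wrist_force'])
im,d=camera("top");cv2.imwrite("pics/t11.png",im[:,:,::-1])
```

```text
[0.5503 0.0748 0.249 ] 21.3167 [ 0.669  -0.5435  0.0905]
```

View pics/w11.png

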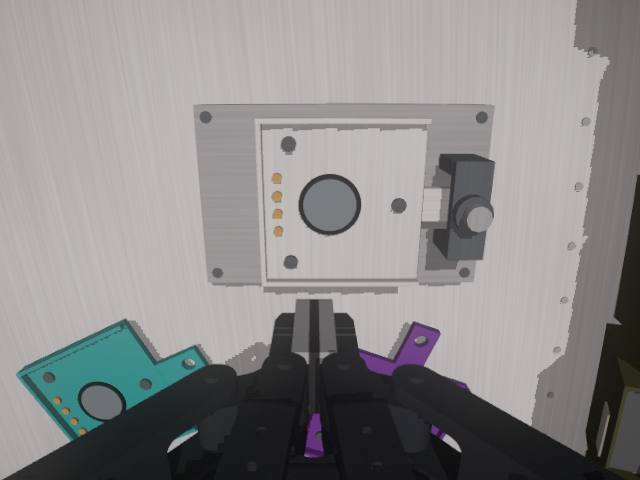

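View pics/t11.png

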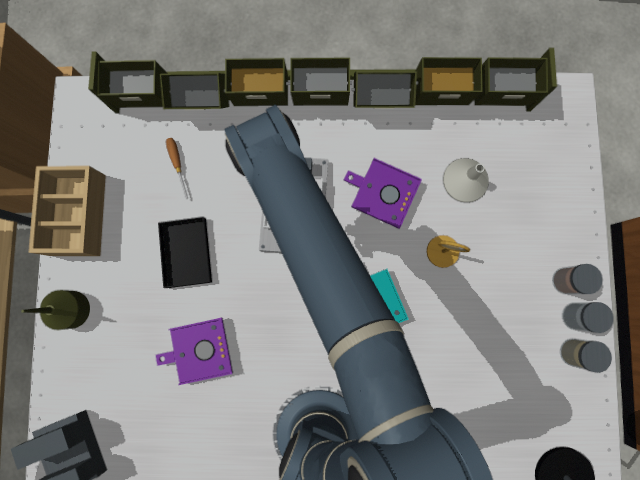

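Run:
```python
from chk import *
check("pics/w11.npz",[(399,205),(289,144),(291,262)],[(206,117),(482,117),(218,272),(464,271)],(480,219))
```

```text
base [0.5759 0.0683] -0.0686400512712721 [0.0001 0.0001 0.0001 0.0001]
stage [0.5758 0.0684] -0.06566037893353617 [0.0004 0.0007 0.0005] in base mm [-0.1095  0.1199] 0.17072264928414813
plate z near (399, 205) 0.047691757696052245
plate z near (289, 144) 0.04735458176280408
plate z near (291, 262) 0.04763743844195922
button [0.6602 0.0725 0.125 ] depth z 0.30963928 [0.6729 0.062  0.0917] pin pred [0.6726 0.0616]
```

The button top reads z=91.7 mm, against 91 mm expected with the pin down and the button out. The stage is still seated and the bystanders haven't moved, so I'm handing it in.

```bash
python3 -c "
from rig import *
finish_job()"
```

```text
the job is handed in; nothing more can be done
```

The stage is docked and level, the pin is all the way down, the button has sprung back, and I handed the job in at about 21 s. No verdict was reported.

**What I did:** I gripped the aluminium stage by its rear rim and slid it forward about 36 mm, correcting 7 mm sideways and 2° of yaw on the way. I then lowered it into the seats and let go. With the gripper shut I pressed the button until it hit a hard stop, with 29 N at the wrist, held it briefly and retreated straight up.

**Last checks (wrist camera, good to about 2 mm):**
- **Stage:** it is within 0.2 mm and 0.2° of its docked position. The plate top reads 47.4–47.7 mm at all three feet (47.1 mm expected), so it is seated and level.
- **Pin:** while pressed, the collar sat 10.2 mm above the bridge, and it is 10 mm thick, so the pin is fully home. After release the button top is at 91.7 mm, against 91 mm expected with the pin down and the button out.
- **Bystanders:** the funnel, magnifier, pan and awl look unmoved in the top picture. I checked this by eye only.

**What disagreed or failed:**
- **Fingertips:** they ended about 2–3 mm behind the TCP, not 25 mm ahead of it as described. My first grip therefore closed above the rim on nothing, and I redid it lower with a force stop.
- **Pin stop:** it came at TCP height 87 mm, where I expected 82–85 mm. I relied on the collar and button heights instead.
- **Sliding force:** the pin slid with about 6 N showing at the wrist, not the stated 9 N.
- **Base position:** the top camera put the base about 4 mm from where the wrist camera did. I used the wrist camera.

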